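# Close and start the tube heater

### The arm

A 6-joint arm with a two-finger parallel gripper is mounted at the origin on the work surface. World frame = base frame: x ahead of the robot, y to its left, z up, the work surface at z = 0. Lengths are in m, angles in rad, forces in N, time in s.
With the tool pointing down it reaches from about 0.25 to 0.775 m from the base axis. Payload 4 kg.
Tool frame: the origin (TCP) lies on the centre line of the jaws, within the pads' length; the fingertips stand 8 mm ahead of it and the grasp point (between the pads) lies 11 mm behind it; z points along the fingers, y is the direction in which the jaws open and shut (so a half turn about z gives the same grasp; the last joint's range is limited). The gripper opens to 94 mm and grips with 3 to 60 N. Pads are 16 mm wide; open, the fingers measure 119 mm over their backs; the gripper's body (75 mm by 177 mm) begins 78 mm behind the grasp point.
Start: joints at [1.13, 0.087, 1.371, -0, 1.684, -0.103], TCP at [0.182, 0.519, 0.214] pointing down, gripper open.
Joint ranges: [-3.1, 3.1], [-0.76, 2.03], [0.27, 2.55], [-1.08, 4.22], [0.17, 2.65], [-2.57, 2.57]. Speed limits (rad/s): [2.79, 2.79, 3.14, 3.14, 3.14, 3.14].

### API

Orientations are given as [roll, pitch, yaw] about the fixed x, y, z axes, in that order (R = Rz(yaw) Ry(pitch) Rx(roll)).
In Python, from bench import * gives the robot as it stands.
- The arm moves only by the tool step_arm, never from a script. Its argument "steps" is a list of rows, each an object of numbers: "jaw": the opening, from 0 (shut) to 1 (fully open); "tx", "ty", "tz": the shift along the tool's x, y, z in m; "ax", "ay", "az": the turn, a rotation vector about the tool's x, y, z in rad. In form: [{"jaw": .., "tx": .., "ty": .., "tz": .., "ax": .., "ay": .., "az": ..}, ...]. A call has 1 to 8 rows; each row is the pose to reach, as a shift and turn from the pose measured when the call began, along the tool's axes at that moment; what a row does not reach only later rows make up. A row lasts 1/10 s, in which the tool goes at most 50 mm and 8.59 degrees, less where a joint would pass 70% of its speed; a pose out of reach is approached as far as the arm can. A call with a gripper value outside its range is refused whole. The fingers move at their own pace and stop on an object; the grip force is fixed at half the most. Time passes only in rows, so rows that repeat a pose let the fingers close. It gives the time, the measured TCP pose, the force and the opening at its end, in the units of the state.
- get_obs(): the state, without advancing time (a new reading comes with each control period).
- snapshot(name): name is "side" or "top" or "wrist"; returns (picture, depth): 480x640x3 uint8, red, green, blue; 480x640 float32, m along the optical axis (not along the pixel's ray), 0 where there is no reading.
- camera_model(name): a dict with "intrinsics" (3x3 intrinsics, pixels), "origin" and "orientation" of the camera in the world. Camera axes: x right, y down, z forward; pixel columns grow to the right and rows downward; lengths in m; the calibration is good to about 2 mm. A picture is of the moment at which its call begins: read the wrist's pose just before it. camera_model takes no time and is no camera call; for the wrist camera it gives the pose at the moment of the call.
- close_job(): hands the job in, once; it reports no verdict.
Trained networks look in the newest picture that a camera, given by its name, has taken for a name from the list of things; names that differ only in an ending like _2 or _b are one class to them, and where a whole thing is asked for, a point or a joint stands for the part that bears it (a point fixed in the world has none). Each returns a list of dicts, best first, with "confidence" (0 to 1); they miss things now and then, are a little off and sometimes report something else, mostly with a low value. They report only what shows in the picture. A call takes as long as a camera call. They do not tell look-alikes from the thing itself.
- silhouettes(camera, query): "pixels" (480x640 bool, what is visible of it) and "rect" ([left, top, right, bottom] in pixels, round what is visible of it).
The state is a dict: "time": time; "joint_positions": joint angles; "qvel": joint speeds; "joint_torque": joint torques, N m; "tool_pos": TCP position; "ee_rot": TCP orientation; "wrist_force": force on the tool from outside, world axes, zero at the start; "wrist_torque": the same for the moment, N m; "width": finger opening in m.
Only numpy, scipy, OpenCV 4.12 (cv2) and the standard library are available. Lean on these libraries where they do the work, as an engineer would, in place of code of your own. Each camera call takes 0.05 s, during which the arm holds its last target. There are 200 camera calls.

### The job

The tubes are loaded in the heater: shut its lid fully without slamming it, then take the pointer from its leaning stand and press the recessed start button on the sloping front panel all the way in with the pointer's tip. Put the pointer back in the stand's cup, tip down, and leave everything else on the bench undisturbed.

Things in the scene. Friction and masses are not known exactly. Their poses are not given: they have to be found in the camera images.
- heater: cream bench-top tube heater, fixed, 240 (x) x 200 (y) x 100 mm high. Origin: centre of the underside; x runs from its sloping front panel to the lid hinge, z up. The panel rises to the rear at 30 degrees from level (x -122 to -18, z 40 to 100 mm), outward normal (-0.5, 0, 0.866) in the heater frame. Behind it (x -18 to 118) is the open chamber with capped tubes, covered by the lid
- lid (a joint): lid angle: 0 = fully shut, grows as the lid swings up and back about its rear edge (1.57 = upright, limit 1.7). Stiff hinge: the lid stays where it is left and must be pushed all the way down. Cream plate 140 mm (hinge to front edge) x 200 mm wide x 14 mm thick, with a 16 x 70 x 12 mm grey lip on the front edge
- lid_hinge (a point): point on the hinge axis, at the middle of the lid's rear lower edge (heater frame 118, 0, 101 mm); the hinge axis is the heater's y axis
- lid_edge (a point): middle of the lid's front edge on its outer (upper when shut) face, 140 mm from the hinge; moves with the lid
- start_button (a joint): travel of the start button into the panel: 0 = out, 0.005 m = fully in; springs back out, about 4 N to press fully
- button_top (a point): centre of the start button's face (grey, diameter 17 mm). The button sits in the middle of the sloping panel inside a black guard collar (outside diameter 36, bore 22 mm), its face 8 mm below the collar's rim; it moves along the panel's normal
- stand: pointer stand, fixed: dark plate 120 x 90 x 12 mm with an aluminium open-topped square cup that leans 30 degrees from vertical. Origin: centre of the underside; the cup's axis, from floor to mouth, is (-0.5, 0, 0.866) in the stand frame. Cup: inside 34 x 36 mm, 80 mm deep, walls 5 mm
- cup_floor (a point): centre of the cup's inner floor
- cup_mouth (a point): centre of the cup's mouth, 80 mm up the cup's axis from cup_floor
- pointer: loose pointer (stylus), 150 mm long, 60 g: grey square bar 18 x 18 x 120 mm with a steel tip of diameter 8, length 30 mm. Origin: end of the tip; z runs from the tip up the bar, y is the stand's y. It starts in the cup, tip on the floor, flat against the lower wall (parallel to the cup axis, 8 mm from it on the stand's -x side), 70 mm of the bar sticking out
- pointer_tip (a point): end of the pointer's steel tip
- pointer_end (a point): upper end of the pointer's bar, 150 mm from the tip
- tube_rack: bystander: wooden rack with glass tubes, 200 x 70 x 110 mm, origin at the centre of the underside; leave alone
- jar_a: bystander: sample jar, diameter 56, height 65 mm, origin at the centre of the underside; leave alone
- jar_b: bystander: another such jar; leave alone
- basket: bystander: pale green bowl-shaped basket, diameter 140, height 85 mm, origin at the centre of the underside; leave alone
Things that resemble listed ones, but are neither listed nor needed, are in the scene too. Of the things like the pointer, leave any that is red; of the rest the larger one is meant. Several things have the shape of the stand; the one meant has the colours described above.

How it is judged:
By the outcome, as a careful person would: the job done as asked, in the order asked, and still so for the second after the job is handed in, with the robot touching nothing.
It also fails if it takes over 64 s, if anything falls off the work surface, if the arm or the gripper's body presses on something with over 40 N, if the wrist force passes 120 N, or if a joint passes its speed limit or range.

## Working session

There is one attempt and no reset: what is moved stays moved. The work goes in short steps, Python scripts to look and compute and a tool call to move; the robot and the scene stay as the last step left them, time stands still between calls to the robot, and variables do not carry over. Pictures are saved under pics/ and viewed, about 8 in all and at most 12, crops included, and the job is handed in when it is done.

Besides the shell and the picture viewer there is one more tool, called after "Request:" by a JSON object that holds its "name" and its "arguments". step_arm: Moves the arm, as the interface text tells. Its arguments: {"type":"object","properties":{"steps":{"type":"array"}},"required":["steps"]}

```bash
ls; mkdir -p pics
cat > h.py <<'E'
from bench import *
import numpy as np, cv2
from scipy.spatial.transform import Rotation as R
def cam(n):
    m=camera_model(n); K=np.array(m["intrinsics"]); o=np.array(m["origin"]); A=np.array(m["orientation"])
    if A.shape!=(3,3): A=R.from_euler("xyz",A).as_matrix()
    return K,o,A
def cloud(n,d):
    K,o,A=cam(n); v,u=np.mgrid[:480,:640]
    p=np.stack([(u-K[0,2])/K[0,0]*d,(v-K[1,2])/K[1,1]*d,d],-1)
    return p@A.T+o
def proj(n,P):
    K,o,A=cam(n); q=(np.atleast_2d(P)-o)@A; return (q@K.T)[:,:2]/q[:,2:]
def save(n,im): cv2.imwrite("pics/"+n+".png",im[...,::-1])
E
python3 - <<'E'
from h import *
print(camera_model("top")); print(camera_model("side"));print(get_obs())
ims=[]
for n in("top","side"):
    im,d=snapshot(n); np.savez("/tmp/"+n,im=im,d=d); save(n+"0",im)
    C=cloud(n,d)
    for q in("heater","lid","stand","pointer","start_button","tube_rack","jar_a","basket"):
        for r in silhouettes(n,q):
            m=r["pixels"]&(d>0); print(n,q,round(r["confidence"],2),np.round(r["rect"]),np.round(np.median(C[m],0),3) if m.any() else None)
E
```

```text
pics
{'intrinsics': array([[610.34004061,   0.        , 322.35655399],
       [  0.        , 610.34004061, 250.58514158],
       [  0.        ,   0.        ,   1.        ]]), 'origin': array([ 0.35843376, -0.05417306,  1.55590365]), 'orientation': array([-2.98316119e+00, -1.41672699e-03, -1.54565875e+00])}
{'intrinsics': array([[469.78598275,   0.        , 320.09335677],
       [  0.        , 469.78598275, 236.90973935],
       [  0.        ,   0.        ,   1.        ]]), 'origin': array([-0.12291405, -0.73740708,  0.72780675]), 'orientation': array([-2.11532465,  0.00844353, -0.8075835 ])}
{'time': 0.0, 'joint_positions': array([ 1.12988831e+00,  8.79333082e-02,  1.37223983e+00,  2.12603020e-05,
        1.68358711e+00, -1.03111226e-01]), 'qvel': array([-0.00063318,  0.00018346, -0.00153245,  0.00101085,  0.00043529,
        0.00095222]), 'joint_torque': array([-2.84554862e-04, -3.40171337e+01, -3.02434731e+01,  7.18443654e-02,
        3.26608366e-02, -1.66110003e-04]), 'tool_pos': array([0.18205277, 0.51843865, 0.21232333]), 'ee_rot': array([-3.13943874e+00, -2.44125910e-04,  2.803
[... 1053 characters left out ...]
 290.] [ 0.572 -0.251  0.126]
side lid 0.92 [291. 196. 363. 284.] [ 0.533 -0.131  0.18 ]
side stand 0.68 [371. 384. 454. 467.] [ 0.345 -0.5    0.038]
side stand 0.66 [359. 283. 424. 346.] [ 0.552 -0.301  0.036]
side stand 0.63 [364. 210. 407. 258.] [ 0.816 -0.074  0.039]
side stand 0.57 [270. 198. 287. 219.] [0.721 0.268 0.041]
side pointer 0.91 [373. 256. 394. 292.] [ 0.572 -0.25   0.122]
side pointer 0.74 [332. 332. 348. 386.] [ 0.407 -0.28   0.019]
side pointer 0.63 [444. 353. 472. 387.] [ 0.547 -0.466  0.014]
side tube_rack 0.83 [190. 195. 261. 261.] [0.524 0.262 0.057]
side jar_a 0.63 [268. 197. 286. 220.] [0.72  0.266 0.042]
side basket 0.87 [412. 253. 472. 303.] [ 0.757 -0.301  0.06 ]
```

Run:
```python
import cv2
t=cv2.imread("pics/top0.png");s=cv2.imread("pics/side0.png")
a=cv2.resize(t[130:390,160:540],(800,547),interpolation=3)
cv2.imwrite("pics/t1.png",a)
b=cv2.resize(s[180:480,180:500],(640,600),interpolation=3)
cv2.imwrite("pics/s1.png",b)
```

```text
(no output)
```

View pics/t1.png

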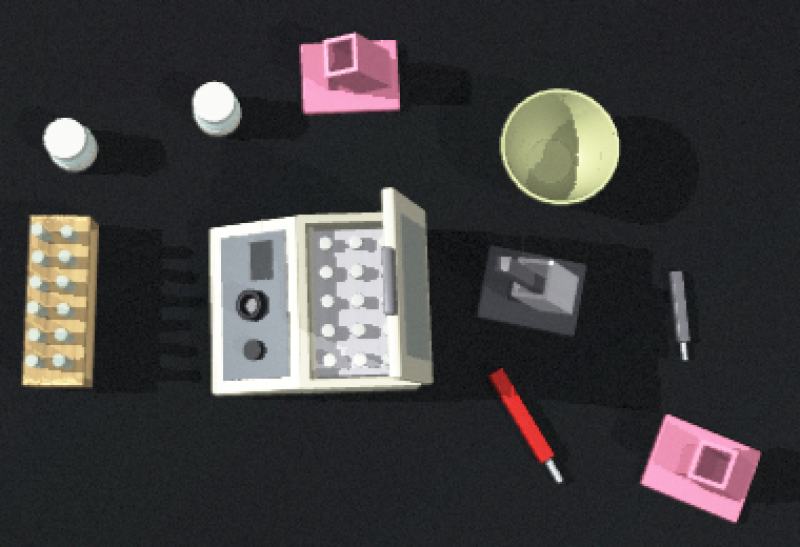

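View pics/s1.png

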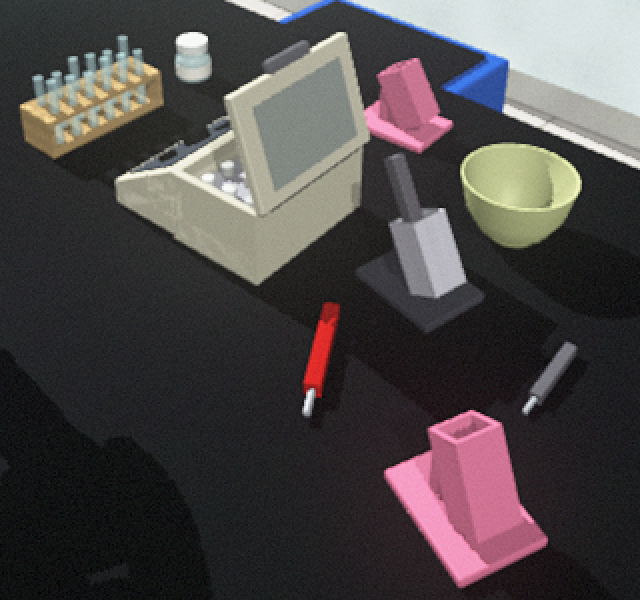

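```bash
cat > fit.py <<'E'
from h import *
def rans(P,tol=.003,it=400,nz=None):
    g=np.random.default_rng(0);b=None
    for _ in range(it):
        a=P[g.choice(len(P),3,False)];n=np.cross(a[1]-a[0],a[2]-a[0]);l=np.linalg.norm(n)
        if l<1e-8: continue
        m=abs((P-a[0])@(n/l))<tol
        if b is None or m.sum()>b.sum(): b=m
    Q=P[b];c=Q.mean(0);n=np.linalg.svd(Q-c,full_matrices=False)[2][2]
    return n*np.sign(n[2]),c,b
E
python3 - <<'E'
from fit import *
T=np.load("/tmp/top.npz");S=np.load("/tmp/side.npz")
CT=cloud("top",T["d"]);CS=cloud("side",S["d"])
fl=CT[420:470,100:250].reshape(-1,3);print("table z",np.median(fl[:,2]),fl[:,2].std())
# panel (crop px->full: x*0.475+160, y*.475+130)
P=CT[238:312,266:298].reshape(-1,3);n,c,b=rans(P);print("panel n",n,c,b.mean(),"tilt",np.degrees(np.arccos(n[2])),"hx dir",np.degrees(np.arctan2(-n[1],-n[0])))
# whole body rect via points with z>0.03
m=np.zeros((480,640),bool);m[210:330,250:375]=1
B=CT[m&(CT[...,2]>.03)&(CT[...,2]<.112)]
print("body extents",B.min(0),B.max(0))
ch=CT[m&(abs(CT[...,2]-.1)<.005)];print("z.1 rect",cv2.minAreaRect((ch[:,:2]*1000).astype(np.float32)))
# lid from side
L=CS[200:280,295:360].reshape(-1,3);L=L[L[:,2]>.12];n,c,b=rans(L);print("lid n",n,c,b.mean());Q=L[b];print(Q.min(0),Q.max(0))
# lid from top
L=CT[m&(CT[...,2]>.12)];print("lid top pts",L.min(0),L.max(0), L[L[:,2]>.22].mean(0))
# stand plate
m=np.zeros((480,640),bool);m[240:295,382:445]=1
pl=CT[m&(abs(CT[...,2]-.012)<.004)];print("plate",len(pl),cv2.minAreaRect((pl[:,:2]*1000).astype(np.float32)))
cp=CT[m&(CT[...,2]>.03)];print("cup/pointer",len(cp),cp.max(0),cp.min(0))
# pointer from side
for nme,C in(("side",CS),("top",CT)):
    for r in silhouettes(nme,"pointer") if 0 else []: pass
Q=CS[257:291,370:392].reshape(-1,3);Q=Q[(Q[:,2]>.07)&(abs(Q[:,0]-.57)<.03)&(Q[:,1]<-.2)]
Q2=CT[245:275,393:420].reshape(-1,3);Q2=Q2[(Q2[:,2]>.095)]
for q in(Q,Q2):
    c=q.mean(0);d=np.linalg.svd(q-c,full_matrices=False)[2][0];print("pointer",len(q),c,d*np.sign(d[2]),q.max(0))
E
```

```text
table z 9.686363582050994e-05 0.09494949373869742
panel n [-0.02542256  0.50438728  0.86310322] [0.5342447  0.04775106 0.07365553] 0.6490709459459459 tilt 30.333181796491186 hx dir -87.11457090151212
body extents [ 0.43039766 -0.15494191  0.03006559] [0.64144064 0.10815845 0.11193459]
z.1 rect ((539.6766357421875, -65.2596435546875), (201.56564331054688, 168.57766723632812), 1.8753052949905396)
lid n [ 0.05286781 -0.94864019  0.3119083 ] [ 0.53588025 -0.12941187  0.18541091] 0.8838028169014085
[ 0.44492331 -0.15552313  0.1200842 ] [ 0.6454812  -0.10325077  0.25462746]
lid top pts [ 0.35843376 -0.15141666  0.12112825] [ 0.64289852 -0.05417306  1.55590365] [ 0.52905    -0.1013      0.31731264]
plate 705 ((563.1376953125, -283.5402526855469), (119.5225830078125, 155.522705078125), 3.8931119441986084)
cup/pointer 744 [ 0.59572249 -0.05417306  1.55590365] [ 0.35843376 -0.33190935  0.03025087]
pointer 385 [ 0.57260384 -0.25205258  0.12372092] [0.11108952 0.49414373 0.8622535 ] [ 0.59153505 -0.2220931   0.15834883]
pointer 214 [ 0.56889619 -0.24937552  0.13359648] [-0.12785283  0.16624636  0.97776061] [ 0.59154003 -0.05417306  1.55590365]
```

Things that could be taken for the pointer (full top px): the grey bar in the dark/aluminium stand (~407,261), the small grey one lying (~482,280), the red one lying (~410,332). Stands: dark/aluminium (~413,268), pink ones (~325,165 and ~493,351). Chosen: the grey bar in the dark stand. First, raise the arm and view closely with the wrist camera.

Request:
{"name": "step_arm", "arguments": {"steps": [{"jaw": 1,"tz": -0.05},{"jaw": 1,"tz": -0.1},{"jaw": 1,"tx": -0.48,"ty": -0.4,"tz": -0.19,"az": 1.18},{"jaw": 1,"tx": -0.48,"ty": -0.4,"tz": -0.19,"az": 1.18},{"jaw": 1,"tx": -0.48,"ty": -0.4,"tz": -0.19,"az": 1.18},{"jaw": 1,"tx": -0.48,"ty": -0.4,"tz": -0.19,"az": 1.18},{"jaw": 1,"tx": -0.48,"ty": -0.4,"tz": -0.19,"az": 1.18},{"jaw": 0,"tx": -0.48,"ty": -0.4,"tz": -0.19,"az": 1.18}]}}

```text
invalid input
```

Request:
{"name": "step_arm", "arguments": {"steps": [{"jaw": 0}]}}

```text
invalid input
```

Request:
{"name": "step_arm", "arguments": {"steps": [{"jaw": 1,"tx": 0,"ty": 0,"tz": -0.05,"ax": 0,"ay": 0,"az": 0},{"jaw": 1,"tx": 0,"ty": 0,"tz": -0.1,"ax": 0,"ay": 0,"az": 0},{"jaw": 1,"tx": -0.48,"ty": -0.4,"tz": -0.19,"ax": 0,"ay": 0,"az": 1.18},{"jaw": 1,"tx": -0.48,"ty": -0.4,"tz": -0.19,"ax": 0,"ay": 0,"az": 1.18},{"jaw": 1,"tx": -0.48,"ty": -0.4,"tz": -0.19,"ax": 0,"ay": 0,"az": 1.18},{"jaw": 1,"tx": -0.48,"ty": -0.4,"tz": -0.19,"ax": 0,"ay": 0,"az": 1.18},{"jaw": 1,"tx": -0.48,"ty": -0.4,"tz": -0.19,"ax": 0,"ay": 0,"az": 1.18},{"jaw": 1,"tx": -0.48,"ty": -0.4,"tz": -0.19,"ax": 0,"ay": 0,"az": 1.18}]}}

```text
time: 1.7
tool_pos: [0.335, 0.2622, 0.3568]
ee_rot: [3.14, -0.0, 1.898]
wrist_force: [0.7, -0.1, 0.0]
width: 0.0942
```

Request:
{"name": "step_arm", "arguments": {"steps": [{"jaw": 1,"tx": -0.33,"ty": 0.04,"tz": -0.06,"ax": 0,"ay": 0,"az": 0.28},{"jaw": 1,"tx": -0.33,"ty": 0.04,"tz": -0.06,"ax": 0,"ay": 0,"az": 0.28},{"jaw": 1,"tx": -0.33,"ty": 0.04,"tz": -0.06,"ax": 0,"ay": 0,"az": 0.28},{"jaw": 1,"tx": -0.33,"ty": 0.04,"tz": -0.06,"ax": 0,"ay": 0,"az": 0.28},{"jaw": 1,"tx": -0.33,"ty": 0.04,"tz": -0.06,"ax": 0,"ay": 0,"az": 0.28},{"jaw": 1,"tx": -0.33,"ty": 0.04,"tz": -0.06,"ax": 0,"ay": 0,"az": 0.28},{"jaw": 1,"tx": -0.33,"ty": 0.04,"tz": -0.06,"ax": 0,"ay": 0,"az": 0.28},{"jaw": 1,"tx": -0.33,"ty": 0.04,"tz": -0.06,"ax": 0,"ay": 0,"az": 0.28}]}}

```text
time: 2.5
tool_pos: [0.4805, -0.0414, 0.4159]
ee_rot: [-3.142, 0.0, 1.611]
wrist_force: [0.3, 0.1, 0.0]
width: 0.0943
```

Run:
```python
from fit import *
im,d=snapshot("wrist");save("w0",im);np.savez("/tmp/w0",im=im,d=d,C=cloud("wrist",d));print(cam("wrist"));C=cloud("wrist",d)
for q in("heater","lid","stand","pointer","start_button"):
  for r in silhouettes("wrist",q):
    m=r["pixels"]&(d>0); print(q,round(r["confidence"],2),np.round(r["rect"]),np.round(np.median(C[m],0),3))
```

```text
(array([[396.52857967,   0.        , 315.96887314],
       [  0.        , 396.52857967, 240.51897747],
       [  0.        ,   0.        ,   1.        ]]), array([0.47618729, 0.0343386 , 0.58671044]), array([[ 9.99073117e-01,  4.15921351e-02,  1.10905803e-02],
       [ 4.30449940e-02, -9.66456368e-01, -2.53197982e-01],
       [ 1.87517282e-04,  2.53440691e-01, -9.67350909e-01]]))
heater 0.56 [276.  78. 486. 295.] [ 0.536 -0.025  0.077]
lid 0.75 [274. 268. 486. 291.] [ 0.53  -0.099  0.235]
stand 0.96 [521. 163. 614. 246.] [ 0.811 -0.044  0.027]
stand 0.65 [332. 298. 399. 374.] [ 0.557 -0.253  0.012]
pointer 0.94 [316. 427. 375. 440.] [ 0.549 -0.454  0.01 ]
pointer 0.75 [363. 345. 396. 368.] [ 0.568 -0.23   0.143]
pointer 0.73 [221. 306. 310. 357.] [ 0.415 -0.263  0.016]
pointer 0.7 [331. 299. 400. 374.] [ 0.558 -0.253  0.012]
start_button 0.55 [361. 117. 369. 122.] [0.532 0.057 0.075]
```

View pics/w0.png

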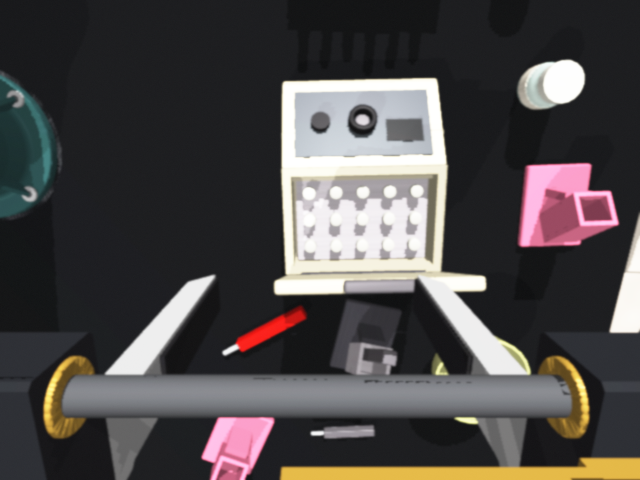

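The wrist view shows the collared button at (363,119); the dark disc at (320,121) is a decoy. The lid's edge is at (380,285) and the dark stand with the grey pointer is at (372,358).

Run:
```python
from fit import *
from scipy.optimize import least_squares
W=np.load("/tmp/w0.npz");C=W["C"];d=W["d"]
P=C[90:158,298:425].reshape(-1,3);n,c,b=rans(P);print("panel",n,c,b.mean(),np.degrees(np.arctan2(-n[1],-n[0])))
# corner pixels of body by colour edges: cream mask contour
im=W["im"].astype(int)
cy=C[75:265,280:445]; ok=(d[75:265,280:445]>0)
Q=cy[ok]
rim=Q[(abs(Q[:,2]-.1)<.004)];print("rim",rim.min(0),rim.max(0),cv2.minAreaRect((rim[:,:2]*1000).astype(np.float32)))
B=C[60:268,265:460];B=B[(B[...,2]>.03)&(B[...,2]<.11)]
print("body rect",cv2.minAreaRect((B[:,:2]*1000).astype(np.float32)))
fr=B[(B[:,1]>.06)]
for z in(.045,.055,.09): 
  s=B[abs(B[:,2]-z)<.004]; print(z,len(s),s.min(0),s.max(0))
# collar
T=np.load("/tmp/top.npz");S=np.load("/tmp/side.npz")
for nm,Cx,dx,rc in(("w",C,d,(105,135,345,382)),("top",cloud("top",T["d"]),T["d"],(260,290,265,295))):
    I=(W if nm=="w" else T)["im"]; r0,r1,c0,c1=rc
    g=I[r0:r1,c0:c1].max(-1)<50; g&=dx[r0:r1,c0:c1]>0
    k,l,st,ce=cv2.connectedComponentsWithStats(g.astype(np.uint8))
    for i in range(1,k):
        if st[i,4]>15: print(nm,"dark",st[i],ce[i]+[c0,r0],np.median(Cx[r0:r1,c0:c1][l==i],0))
# lid from wrist top edge, side plane
CS=cloud("side",S["d"]);L=CS[200:280,295:360].reshape(-1,3);L=L[(L[:,2]>.12)&(L[:,2]<.4)];n,c,b=rans(L,.004);print("lid",n,c,"theta",np.arctan2(np.hypot(n[0],n[1]),n[2]))
Lq=C[262:296,270:490];Lq=Lq[(Lq[...,2]>.18)];print("lid w",np.median(Lq,0),Lq.min(0),Lq.max(0))
# pointer
Q=CS[255:291,370:394].reshape(-1,3);Q=Q[(Q[:,2]>.09)&(Q[:,2]<.2)&(abs(Q[:,0]-.57)<.03)&(Q[:,1]<-.2)]
print("ptr side",Q.mean(0),np.percentile(Q,[2,98],axis=0))
Q=C[338:372,355:402].reshape(-1,3);t=Q[(Q[:,2]>.13)&(Q[:,2]<.2)];print("ptr w top",len(t),t.mean(0),t.min(0),t.max(0))
```

```text
panel [-0.03417419  0.49766342  0.86669674] [0.53338253 0.05240074 0.07242396] 0.8866373320981936 -86.07170716000654
rim [ 0.43553312 -0.1264919   0.09600039] [0.64294257 0.01689857 0.10270298] ((539.0892333984375, -56.01768493652344), (200.35833740234375, 136.73423767089844), 3.5962836742401123)
body rect ((536.2045288085938, -10.118896484375), (200.35833740234375, 236.88662719726562), 3.5962836742401123)
0.045 1349 [ 0.42981673 -0.1294214   0.04101013] [0.62931526 0.10968993 0.04899638]
0.055 1771 [ 0.43098995 -0.12969609  0.05100643] [0.63299605 0.09630131 0.05899086]
0.09 4481 [ 0.43525678 -0.12962753  0.08600086] [0.63427051 0.05684146 0.09399867]
w dark [ 9  4 18 11 87] [363.25287356 112.49425287] [0.53359778 0.06609368 0.07314794]
w dark [  4  17  25  13 132] [360.16666667 129.63636364] [0.52937089 0.04451593 0.08433133]
top dark [14  9  8 13 40] [283.55 275.6 ] [0.52923389 0.04146463 0.08474184]
top dark [ 9 10  6 10 28] [275.85714286 274.03571429] [0.53544242 0.06185534 0.07505862]
lid [ 0.0533009  -0.94781544  0.31433249] [ 0.53625841 -0.12909642  0.18609029] theta 1.251042910150557
lid w [ 0.52837215 -0.09535566  0.23701407] [ 0.44213028 -0.11398482  0.1800126 ] [0.64101035 0.0343386  0.58671044]
ptr side [ 0.57284264 -0.25272779  0.12389101] [[ 0.56034236 -0.28600551  0.09212296]
 [ 0.58644197 -0.22809753  0.15651219]]
ptr w top 282 [ 0.57429873 -0.22517379  0.14873901] [ 0.56451812 -0.24276953  0.13010031] [ 0.58613895 -0.2150547   0.15647838]
```

Request:
{"name": "step_arm", "arguments": {"steps": [{"jaw": 0,"tx": -0.121,"ty": 0.06,"tz": 0,"ax": 0,"ay": 0,"az": 0},{"jaw": 0,"tx": -0.121,"ty": 0.06,"tz": 0,"ax": 0,"ay": 0,"az": 0},{"jaw": 0,"tx": -0.121,"ty": 0.06,"tz": 0,"ax": 0,"ay": 0,"az": 0},{"jaw": 0,"tx": -0.121,"ty": 0.06,"tz": 0,"ax": 0,"ay": 0,"az": 0},{"jaw": 0,"tx": -0.121,"ty": 0.06,"tz": 0.05,"ax": 0,"ay": 0,"az": 0},{"jaw": 0,"tx": -0.121,"ty": 0.06,"tz": 0.1,"ax": 0,"ay": 0,"az": 0},{"jaw": 0,"tx": -0.121,"ty": 0.06,"tz": 0.11,"ax": 0,"ay": 0,"az": 0},{"jaw": 0,"tx": -0.121,"ty": 0.06,"tz": 0.11,"ax": 0,"ay": 0,"az": 0}]}}

```text
time: 3.6
tool_pos: [0.5434, -0.1521, 0.3057]
ee_rot: [-3.139, -0.003, 1.622]
wrist_force: [-0.1, -1.3, 0.4]
width: 0.0337
```

Run:
```python
from fit import *
# take side picture as check of the finger behind the lid
im,d=snapshot("side");save("s2",cv2.resize(im[130:330,230:480],(750,600)))
im,d=snapshot("wrist");C=cloud("wrist",d);np.savez("/tmp/w1",im=im,d=d,C=C)
for q in("lid","pointer","stand"):
  for r in silhouettes("wrist",q):
    m=r["pixels"]&(d>0); print(q,round(r["confidence"],2),np.round(r["rect"]),np.round(np.median(C[m],0),3))
h=np.array([-.131,.101]);w=.008
for th in np.arange(1.25,-.01,-.05):
    u=np.array([np.cos(th),np.sin(th)]);n=np.array([-np.sin(th),np.cos(th)])
    p=h+.11*u+.014*n+[-w,.008];print(round(th,2),p.round(4))
```

```text
lid 0.83 [156. 158. 478. 212.] [ 0.544 -0.109  0.236]
pointer 0.94 [323. 294. 346. 327.] [ 0.57  -0.244  0.13 ]
pointer 0.78 [268. 417. 342. 424.] [ 0.545 -0.462  0.015]
pointer 0.75 [149. 258. 257. 320.] [ 0.418 -0.268  0.019]
stand 0.6 [414. 285. 539. 371.] [ 0.761 -0.286  0.05 ]
stand 0.58 [523.  71. 640. 179.] [ 0.813 -0.054  0.035]
1.25 [-0.1176  0.2178]
1.2 [-0.1122  0.2166]
1.15 [-0.1068  0.2151]
1.1 [-0.1016  0.2134]
1.05 [-0.0964  0.2114]
1.0 [-0.0913  0.2091]
0.95 [-0.0864  0.2066]
0.9 [-0.0816  0.2039]
0.85 [-0.0769  0.2009]
0.8 [-0.0724  0.1977]
0.75 [-0.0681  0.1942]
0.7 [-0.0639  0.1906]
0.65 [-0.0599  0.1867]
0.6 [-0.0561  0.1827]
0.55 [-0.0525  0.1784]
0.5 [-0.0492  0.174 ]
0.45 [-0.046   0.1695]
0.4 [-0.0431  0.1647]
0.35 [-0.0405  0.1599]
0.3 [-0.0381  0.1549]
0.25 [-0.0359  0.1498]
0.2 [-0.034   0.1446]
0.15 [-0.0323  0.1393]
0.1 [-0.0309  0.1339]
0.05 [-0.0298  0.1285]
-0.0 [-0.029  0.123]
```

View pics/s2.png

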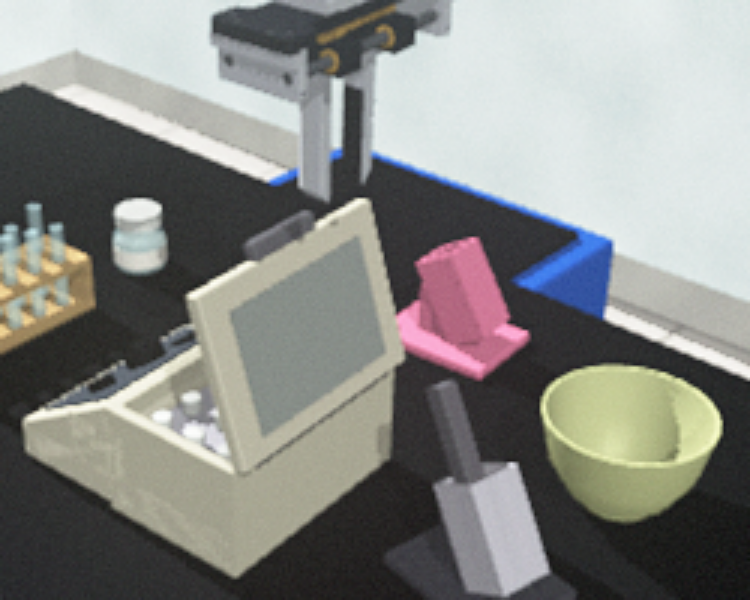

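Hand is above and behind the lid with clearance. Lower the closed fingers behind the lid.

Request:
{"name": "step_arm", "arguments": {"steps": [{"jaw": 0,"tx": -0.008,"ty": 0,"tz": 0.04,"ax": 0,"ay": 0,"az": 0},{"jaw": 0,"tx": -0.008,"ty": 0,"tz": 0.08,"ax": 0,"ay": 0,"az": 0},{"jaw": 0,"tx": -0.008,"ty": 0,"tz": 0.089,"ax": 0,"ay": 0,"az": 0},{"jaw": 0,"tx": -0.008,"ty": 0,"tz": 0.089,"ax": 0,"ay": 0,"az": 0},{"jaw": 0,"tx": 0.01,"ty": 0,"tz": 0.089,"ax": 0,"ay": 0,"az": 0},{"jaw": 0,"tx": 0.023,"ty": 0,"tz": 0.089,"ax": 0,"ay": 0,"az": 0},{"jaw": 0,"tx": 0.028,"ty": 0,"tz": 0.089,"ax": 0,"ay": 0,"az": 0}]}}

```text
time: 4.55
tool_pos: [0.5464, -0.1245, 0.2256]
ee_rot: [3.128, 0.004, 1.623]
wrist_force: [-0.5, -0.4, -0.4]
width: 0.0004
```

Request:
{"name": "step_arm", "arguments": {"steps": [{"jaw": 0,"tx": 0.012,"ty": 0,"tz": 0.009,"ax": 0,"ay": 0,"az": 0},{"jaw": 0,"tx": 0.018,"ty": 0,"tz": 0.01,"ax": 0,"ay": 0,"az": 0},{"jaw": 0,"tx": 0.023,"ty": 0,"tz": 0.012,"ax": 0,"ay": 0,"az": 0},{"jaw": 0,"tx": 0.028,"ty": 0,"tz": 0.014,"ax": 0,"ay": 0,"az": 0},{"jaw": 0,"tx": 0.033,"ty": 0,"tz": 0.016,"ax": 0,"ay": 0,"az": 0},{"jaw": 0,"tx": 0.038,"ty": 0,"tz": 0.019,"ax": 0,"ay": 0,"az": 0},{"jaw": 0,"tx": 0.043,"ty": 0,"tz": 0.022,"ax": 0,"ay": 0,"az": 0},{"jaw": 0,"tx": 0.048,"ty": 0,"tz": 0.025,"ax": 0,"ay": 0,"az": 0}]}}

```text
time: 5.35
tool_pos: [0.5441, -0.0764, 0.1998]
ee_rot: [3.129, 0.004, 1.623]
wrist_force: [1.5, -1.9, 1.5]
width: 0.0007
```

Request:
{"name": "step_arm", "arguments": {"steps": [{"jaw": 0,"tx": 0.004,"ty": 0,"tz": 0.002,"ax": 0,"ay": 0,"az": 0},{"jaw": 0,"tx": 0.008,"ty": 0,"tz": 0.006,"ax": 0,"ay": 0,"az": 0},{"jaw": 0,"tx": 0.012,"ty": 0,"tz": 0.009,"ax": 0,"ay": 0,"az": 0},{"jaw": 0,"tx": 0.016,"ty": 0,"tz": 0.013,"ax": 0,"ay": 0,"az": 0},{"jaw": 0,"tx": 0.02,"ty": 0,"tz": 0.017,"ax": 0,"ay": 0,"az": 0},{"jaw": 0,"tx": 0.024,"ty": 0,"tz": 0.021,"ax": 0,"ay": 0,"az": 0},{"jaw": 0,"tx": 0.027,"ty": 0,"tz": 0.026,"ax": 0,"ay": 0,"az": 0},{"jaw": 0,"tx": 0.03,"ty": 0,"tz": 0.03,"ax": 0,"ay": 0,"az": 0}]}}

```text
time: 6.15
tool_pos: [0.5426, -0.046, 0.1691]
ee_rot: [3.129, 0.003, 1.623]
wrist_force: [-0.8, -0.4, 0.9]
width: 0.0005
```

Request:
{"name": "step_arm", "arguments": {"steps": [{"jaw": 0,"tx": 0.003,"ty": 0,"tz": 0.004,"ax": 0,"ay": 0,"az": 0},{"jaw": 0,"tx": 0.005,"ty": 0,"tz": 0.009,"ax": 0,"ay": 0,"az": 0},{"jaw": 0,"tx": 0.008,"ty": 0,"tz": 0.014,"ax": 0,"ay": 0,"az": 0},{"jaw": 0,"tx": 0.01,"ty": 0,"tz": 0.018,"ax": 0,"ay": 0,"az": 0},{"jaw": 0,"tx": 0.011,"ty": 0,"tz": 0.022,"ax": 0,"ay": 0,"az": 0},{"jaw": 0,"tx": 0.013,"ty": 0,"tz": 0.026,"ax": 0,"ay": 0,"az": 0},{"jaw": 0,"tx": 0.013,"ty": 0,"tz": 0.03,"ax": 0,"ay": 0,"az": 0},{"jaw": 0,"tx": 0.014,"ty": 0,"tz": 0.033,"ax": 0,"ay": 0,"az": 0}]}}

```text
time: 6.95
tool_pos: [0.5423, -0.0318, 0.1358]
ee_rot: [3.129, 0.003, 1.623]
wrist_force: [-0.4, -0.1, 1.1]
width: 0.0007
```

Request:
{"name": "step_arm", "arguments": {"steps": [{"jaw": 0,"tx": 0,"ty": 0,"tz": 0.002,"ax": 0,"ay": 0,"az": 0},{"jaw": 0,"tx": 0,"ty": 0,"tz": 0.005,"ax": 0,"ay": 0,"az": 0},{"jaw": 0,"tx": 0,"ty": 0,"tz": 0.007,"ax": 0,"ay": 0,"az": 0},{"jaw": 0,"tx": 0,"ty": 0,"tz": 0.009,"ax": 0,"ay": 0,"az": 0},{"jaw": 0,"tx": 0,"ty": 0,"tz": 0.011,"ax": 0,"ay": 0,"az": 0},{"jaw": 0,"tx": 0,"ty": 0,"tz": 0.013,"ax": 0,"ay": 0,"az": 0},{"jaw": 0,"tx": 0,"ty": 0,"tz": 0.014,"ax": 0,"ay": 0,"az": 0},{"jaw": 0,"tx": 0,"ty": 0,"tz": 0.014,"ax": 0,"ay": 0,"az": 0}]}}

```text
time: 7.75
tool_pos: [0.5425, -0.0318, 0.1232]
ee_rot: [3.128, 0.003, 1.623]
wrist_force: [-3.3, 2.1, 6.3]
width: 0.0004
```

Request:
{"name": "step_arm", "arguments": {"steps": [{"jaw": 0,"tx": 0,"ty": 0,"tz": 0.003,"ax": 0,"ay": 0,"az": 0},{"jaw": 0,"tx": 0,"ty": 0,"tz": 0.004,"ax": 0,"ay": 0,"az": 0},{"jaw": 0,"tx": 0,"ty": 0,"tz": 0.005,"ax": 0,"ay": 0,"az": 0},{"jaw": 0,"tx": 0,"ty": 0,"tz": 0.005,"ax": 0,"ay": 0,"az": 0}]}}

```text
time: 8.15
tool_pos: [0.5426, -0.0318, 0.1231]
ee_rot: [3.126, 0.003, 1.623]
wrist_force: [-8.3, 1.8, 18.9]
width: 0.0006
```

Request:
{"name": "step_arm", "arguments": {"steps": [{"jaw": 0,"tx": 0,"ty": 0,"tz": -0.04,"ax": 0,"ay": 0,"az": 0},{"jaw": 1,"tx": 0,"ty": 0,"tz": -0.09,"ax": 0,"ay": 0,"az": 0},{"jaw": 1,"tx": 0,"ty": 0,"tz": -0.14,"ax": 0,"ay": 0,"az": 0},{"jaw": 1,"tx": -0.05,"ty": 0.01,"tz": -0.17,"ax": 0,"ay": 0,"az": 0},{"jaw": 1,"tx": -0.1,"ty": 0.02,"tz": -0.19,"ax": 0,"ay": 0,"az": 0},{"jaw": 1,"tx": -0.12,"ty": 0.02,"tz": -0.19,"ax": 0,"ay": 0,"az": 0},{"jaw": 1,"tx": -0.12,"ty": 0.02,"tz": -0.19,"ax": 0,"ay": 0,"az": 0},{"jaw": 1,"tx": -0.12,"ty": 0.02,"tz": -0.19,"ax": 0,"ay": 0,"az": 0}]}}

```text
time: 8.95
tool_pos: [0.5658, -0.1508, 0.3129]
ee_rot: [3.128, 0.003, 1.622]
wrist_force: [0.2, 0.1, 0.4]
width: 0.053
```

Run:
```python
from fit import *
o=get_obs();print(o["tool_pos"],o["ee_rot"])
im,d=snapshot("wrist");C=cloud("wrist",d);np.savez("/tmp/w2",im=im,d=d,C=C);save("w2",im)
for q in("pointer","stand","lid"):
  for r in silhouettes("wrist",q):
    m=r["pixels"]&(d>0); print(q,round(r["confidence"],2),np.round(r["rect"]),np.round(np.median(C[m],0),3))
    if q=="pointer":
        Q=C[m];Q=Q[(Q[:,2]>.03)&(Q[:,2]<.2)]
        if len(Q)>50:
            c=Q.mean(0);v=np.linalg.svd(Q-c,full_matrices=False)[2][0];print("   ",c,v*np.sign(v[2]),Q.max(0),Q.min(0))
imt,dt=snapshot("top");CT=cloud("top",dt);L=CT[225:310,305:360].reshape(-1,3);L=L[(L[:,2]>.09)&(L[:,2]<.3)]
n,c,b=rans(L);print("lid plane from top",n,c,b.mean())
```

```text
[ 0.56578927 -0.15076393  0.31292697] [3.12753374e+00 2.73832889e-03 1.62164293e+00]
pointer 0.78 [302. 297. 333. 327.] [ 0.573 -0.231  0.148]
    [ 0.57312848 -0.23866656  0.13038202] [0.12652836 0.49314997 0.86069372] [ 0.58849089 -0.21735486  0.15650027] [ 0.55840758 -0.29202388  0.0457185 ]
pointer 0.75 [251. 417. 325. 427.] [ 0.541 -0.461  0.012]
pointer 0.72 [129. 257. 240. 320.] [ 0.415 -0.267  0.017]
stand 0.98 [500.  70. 629. 180.] [ 0.812 -0.05   0.038]
stand 0.95 [267. 247. 353. 346.] [ 0.563 -0.257  0.012]
lid plane from top [ 0.00131733 -0.00839526  0.99996389] [ 0.55637245 -0.0689126   0.11545741] 0.651685393258427
```

View pics/w2.png

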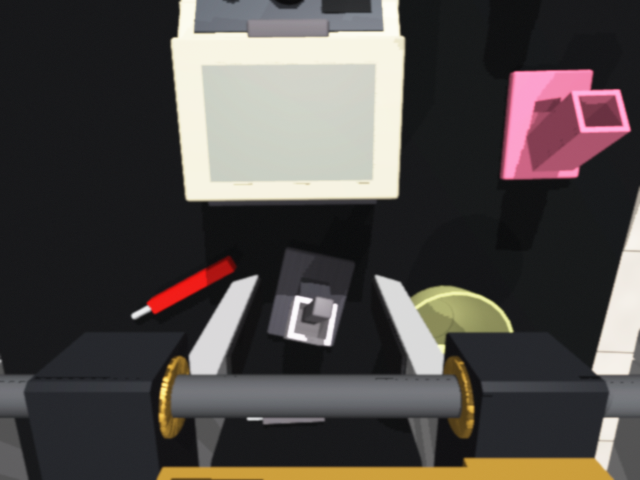

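Lid is shut flat (top plane z=0.115, level). The chosen pointer is the grey bar, its end at px (322,308), in the aluminium cup on the dark plate at (313,310).

Run:
```python
from fit import *
W=np.load("/tmp/w2.npz");C=W["C"];S=np.load("/tmp/side.npz");CS=cloud("side",S["d"]);W0=np.load("/tmp/w0.npz")
m=np.zeros((480,640),bool);m[243:350,264:358]=1
pl=C[m&(abs(C[...,2]-.012)<.004)&(W["d"]>0)];
hull=cv2.convexHull((pl[:,:2]*1000).astype(np.float32));print("plate",len(pl),cv2.minAreaRect(hull))
for nm,CC,mm in(("w2",C,m),("w1",np.load("/tmp/w1.npz")["C"],None)):
    Q=CC.reshape(-1,3);a=np.array([np.cos(np.radians(76.5))*.5,np.sin(np.radians(76.5))*.5,.866])
    Q=Q[(abs(Q[:,0]-.573)<.03)&(abs(Q[:,1]+.235)<.045)&(Q[:,2]>.11)&(Q[:,2]<.2)]
    s=Q@a; top=s>np.percentile(s,97)-.004
    lat=np.cross([0,0,1],a);lat/=np.linalg.norm(lat);up=np.cross(a,lat)
    K=Q[top];print(nm,len(K),"cap centroid",K.mean(0),"s",K@a@np.ones(len(K))/len(K),"lat",np.percentile(K@lat,[3,97]),"up",np.percentile(K@up,[3,97]), "mid",(np.percentile(K@lat,[3,97]).mean()*lat+np.percentile(K@up,[3,97]).mean()*up+np.median(K@a)*a))
    A=Q[~top];print("  shaft lat",np.percentile(A@lat,[3,97]),"up",np.percentile(A@up,[3,97]))
```

```text
plate 3509 ((568.212646484375, -278.3515319824219), (120.19734954833984, 89.92020416259766), 79.89984130859375)
w2 381 cap centroid [ 0.57745775 -0.22565985  0.15149724] s 0.08888660738152601 lat [-0.62255596 -0.60600138] up [0.14059385 0.15730415] mid [ 0.57756944 -0.22560961  0.15145279]
  shaft lat [-0.6221898  -0.60557111] up [0.14243791 0.15803116]
w1 165 cap centroid [ 0.57365881 -0.22753886  0.15415308] s 0.08982958810993304 lat [-0.6157964  -0.60735675] up [0.1437609 0.1600444] mid [ 0.5744556  -0.22700486  0.15375101]
  shaft lat [-0.6231204  -0.60734828] up [0.14470574 0.16052228]
```

```bash
cat > mv.py <<'E'
from h import *
def frame(az,tilt=30):  # pointer axis horiz. azimuth deg -> tool rotation (z=-a, y horizontal ~ +x world)
    z=np.array([0,0,1.]);t=np.radians(tilt);q=np.radians(az)
    a=np.array([np.sin(t)*np.cos(q),np.sin(t)*np.sin(q),np.cos(t)])
    y=np.array([np.sin(q),-np.cos(q),0]);return np.stack([np.cross(y,-a),y,-a],1),a
def rel(p,Rm):
    o=get_obs();R0=R.from_euler("xyz",o["ee_rot"])
    print("shift",R0.inv().apply(np.array(p)-o["tool_pos"]).round(4),"turn",(R0.inv()*R.from_matrix(Rm)).as_rotvec().round(3),"F",o["wrist_force"].round(1))
E
python3 - <<'E'
from mv import *
E=np.array([.5765,-.226,.152]);F,a=frame(79.5)
rel(E+.05*a,F);rel(E-.041*a,F)
E
```

```text
shift [-0.0529  0.0107  0.1185] turn [ 0.077 -0.52   0.228] F [0.  0.  0.6]
shift [-0.0969 -0.0012  0.1973] turn [ 0.077 -0.52   0.228] F [0.  0.  0.6]
```

Request:
{"name": "step_arm", "arguments": {"steps": [{"jaw": 1,"tx": -0.02,"ty": 0.004,"tz": 0.02,"ax": 0.077,"ay": -0.52,"az": 0.228},{"jaw": 1,"tx": -0.04,"ty": 0.008,"tz": 0.04,"ax": 0.077,"ay": -0.52,"az": 0.228},{"jaw": 1,"tx": -0.053,"ty": 0.011,"tz": 0.06,"ax": 0.077,"ay": -0.52,"az": 0.228},{"jaw": 1,"tx": -0.053,"ty": 0.011,"tz": 0.08,"ax": 0.077,"ay": -0.52,"az": 0.228},{"jaw": 1,"tx": -0.053,"ty": 0.011,"tz": 0.1,"ax": 0.077,"ay": -0.52,"az": 0.228},{"jaw": 1,"tx": -0.053,"ty": 0.011,"tz": 0.118,"ax": 0.077,"ay": -0.52,"az": 0.228},{"jaw": 1,"tx": -0.053,"ty": 0.011,"tz": 0.118,"ax": 0.077,"ay": -0.52,"az": 0.228},{"jaw": 1,"tx": -0.053,"ty": 0.011,"tz": 0.118,"ax": 0.077,"ay": -0.52,"az": 0.228}]}}

```text
time: 10.0
tool_pos: [0.5814, -0.2018, 0.1966]
ee_rot: [3.141, 0.524, 1.387]
wrist_force: [-0.4, 0.6, 0.2]
width: 0.0939
```

Run:
```python
from mv import *
o=get_obs();print(o["joint_positions"].round(2),o["ee_rot"],o["tool_pos"])
im,d=snapshot("wrist");C=cloud("wrist",d);save("w3",im)
E=np.array([.5765,-.226,.152]);F,a=frame(79.5)
lat=F[:,1];up=np.cross(a,lat)
for r in silhouettes("wrist","pointer"):
    m=r["pixels"]&(d>0);Q=C[m]-E;print(round(r["confidence"],2),np.round(r["rect"]),"along",np.percentile(Q@a,[2,50,98]).round(4),"lat",np.percentile(Q@lat,[3,97]).round(4),"up",np.percentile(Q@up,[3,97]).round(4))
    K=Q[Q@a>np.percentile(Q@a,95)-.004];print("   cap lat",np.percentile(K@lat,[3,97]).round(4),"up",np.percentile(K@up,[3,97]).round(4))
rel(E+.05*a,F);rel(E-.041*a,F)
```

```text
[-0.15  0.25  1.31 -0.52  1.6   0.03] [3.14074268 0.52407693 1.386871  ] [ 0.58138681 -0.20175498  0.19656888]
0.81 [282. 293. 366. 312.] along [-0.2499 -0.2385 -0.23  ] lat [-0.035   0.0587] up [-0.1439 -0.1156]
   cap lat [0.0169 0.0602] up [-0.1296 -0.116 ]
0.76 [112. 160. 213. 252.] along [-0.1824 -0.1483 -0.1306] lat [-0.2032 -0.102 ] up [-0.0328  0.0483]
   cap lat [-0.1242 -0.1009] up [0.0313 0.0488]
0.7 [305. 222. 333. 279.] along [-0.0621 -0.0006  0.0015] lat [-0.006   0.0102] up [-0.0075  0.0088]
   cap lat [-0.006   0.0102] up [-0.008   0.0084]
shift [ 0.0018 -0.0011  0.0022] turn [ 0.003  0.    -0.002] F [-0.4 -0.1  0.7]
shift [ 0.0018 -0.0013  0.0932] turn [ 0.003  0.    -0.002] F [-0.4 -0.1  0.7]
```

View pics/w3.png

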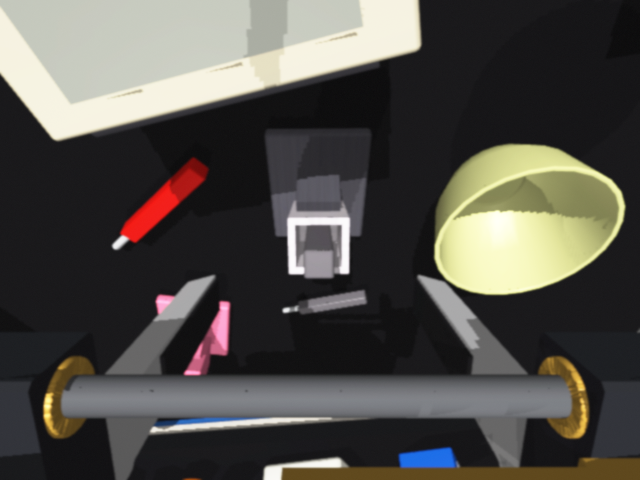

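View is aligned: bar end at (319,265), centred between the fingers, upright with the cup. Descend along the axis and grip.

Request:
{"name": "step_arm", "arguments": {"steps": [{"jaw": 1,"tx": 0.002,"ty": 0.001,"tz": 0.03,"ax": 0,"ay": 0,"az": 0},{"jaw": 1,"tx": 0.002,"ty": 0.001,"tz": 0.055,"ax": 0,"ay": 0,"az": 0},{"jaw": 1,"tx": 0.002,"ty": 0.001,"tz": 0.075,"ax": 0,"ay": 0,"az": 0},{"jaw": 1,"tx": 0.002,"ty": 0.001,"tz": 0.093,"ax": 0,"ay": 0,"az": 0},{"jaw": 1,"tx": 0.002,"ty": 0.001,"tz": 0.093,"ax": 0,"ay": 0,"az": 0},{"jaw": 1,"tx": 0.002,"ty": 0.001,"tz": 0.093,"ax": 0,"ay": 0,"az": 0},{"jaw": 0.15,"tx": 0.002,"ty": 0.001,"tz": 0.093,"ax": 0,"ay": 0,"az": 0},{"jaw": 0,"tx": 0.002,"ty": 0.001,"tz": 0.093,"ax": 0,"ay": 0,"az": 0}]}}

```text
time: 10.9
tool_pos: [0.5761, -0.2463, 0.1184]
ee_rot: [3.134, 0.524, 1.383]
wrist_force: [-0.8, 0.3, 0.2]
width: 0.0812
```

Request:
{"name": "step_arm", "arguments": {"steps": [{"jaw": 0,"tx": 0,"ty": 0,"tz": 0,"ax": 0,"ay": 0,"az": 0},{"jaw": 0,"tx": 0,"ty": 0,"tz": 0,"ax": 0,"ay": 0,"az": 0},{"jaw": 0,"tx": 0,"ty": 0,"tz": 0,"ax": 0,"ay": 0,"az": 0},{"jaw": 0,"tx": 0,"ty": 0,"tz": 0,"ax": 0,"ay": 0,"az": 0},{"jaw": 0,"tx": 0,"ty": 0,"tz": 0,"ax": 0,"ay": 0,"az": 0},{"jaw": 0,"tx": 0,"ty": 0,"tz": 0,"ax": 0,"ay": 0,"az": 0},{"jaw": 0,"tx": 0,"ty": 0,"tz": 0,"ax": 0,"ay": 0,"az": 0}]}}

```text
time: 11.6
tool_pos: [0.5761, -0.2463, 0.1183]
ee_rot: [3.134, 0.524, 1.383]
wrist_force: [-0.4, -0.0, -0.6]
width: 0.0257
```

Request:
{"name": "step_arm", "arguments": {"steps": [{"jaw": 0,"tx": 0,"ty": 0,"tz": 0,"ax": 0,"ay": 0,"az": 0},{"jaw": 0,"tx": 0,"ty": 0,"tz": 0,"ax": 0,"ay": 0,"az": 0},{"jaw": 0,"tx": 0,"ty": 0,"tz": 0,"ax": 0,"ay": 0,"az": 0},{"jaw": 0,"tx": 0,"ty": 0,"tz": 0,"ax": 0,"ay": 0,"az": 0}]}}

```text
time: 12.0
tool_pos: [0.576, -0.2463, 0.1183]
ee_rot: [3.134, 0.524, 1.383]
wrist_force: [-0.7, 0.5, -0.0]
width: 0.0176
```

Request:
{"name": "step_arm", "arguments": {"steps": [{"jaw": 0,"tx": -0.002,"ty": 0,"tz": -0.01,"ax": 0,"ay": 0,"az": 0},{"jaw": 0,"tx": -0.004,"ty": 0,"tz": -0.03,"ax": 0,"ay": 0,"az": 0},{"jaw": 0,"tx": -0.005,"ty": 0,"tz": -0.05,"ax": 0,"ay": 0,"az": 0},{"jaw": 0,"tx": -0.005,"ty": 0,"tz": -0.075,"ax": 0,"ay": 0,"az": 0},{"jaw": 0,"tx": -0.005,"ty": 0,"tz": -0.1,"ax": 0,"ay": 0,"az": 0},{"jaw": 0,"tx": -0.005,"ty": 0,"tz": -0.13,"ax": 0,"ay": 0,"az": 0},{"jaw": 0,"tx": -0.005,"ty": 0,"tz": -0.16,"ax": 0,"ay": 0,"az": 0},{"jaw": 0,"tx": -0.005,"ty": 0,"tz": -0.16,"ax": 0,"ay": 0,"az": 0}]}}

```text
time: 12.8
tool_pos: [0.5911, -0.1703, 0.265]
ee_rot: [3.123, 0.523, 1.38]
wrist_force: [0.3, -0.4, 0.0]
width: 0.018
```

Run:
```python
from mv import *
o=get_obs();print(o["tool_pos"],o["width"],o["wrist_force"])
P=o["tool_pos"];a=-R.from_euler("xyz",o["ee_rot"]).as_matrix()[:,2]
for n in("side","top","wrist"):
    im,d=snapshot(n);np.savez("/tmp/%s3"%n,im=im,d=d,C=cloud(n,d))
    print(n,"expected tip px",proj(n,P-.111*a)[0].round(0),"end",proj(n,P+.039*a)[0].round(0))
    for r in silhouettes(n,"pointer"): print("  ",round(r["confidence"],2),np.round(r["rect"]),r["pixels"].sum())
    if n=="side": 
        u,v=proj(n,P-.05*a)[0].astype(int);save("s3",cv2.resize(im[v-75:v+75,u-100:u+100],(800,600)));print(u,v)
# button target: heater yaw -86.4 -> panel normal azimuth 93.6
F,a=frame(93.6);B=np.array([.5327,.0566,.070])
rel(B+(.111+.06)*a,F)
```

```text
[ 0.59108774 -0.17034486  0.26501582] 0.018026590612873775 [ 0.34321465 -0.40851774  0.00889479]
side expected tip px [376. 250.] end [355. 185.]
   0.81 [358. 185. 381. 251.] 562
   0.57 [332. 330. 350. 388.] 491
367 224
top expected tip px [398. 251.] end [371. 235.]
   0.83 [392. 302. 426. 359.] 480
   0.64 [373. 234. 398. 255.] 210
   0.53 [478. 258. 487. 302.] 290
wrist expected tip px [322. 246.] end [323. 361.]
   0.87 [136. 154. 224. 232.] 1817
   0.56 [294. 234. 339. 364.] 5055
   0.46 [335. 270. 359. 281.] 133
shift [ 0.277  -0.1174 -0.1155] turn [-0.121  0.001 -0.215] F [-0.8  0.2 -0.3]
```

View pics/s3.png

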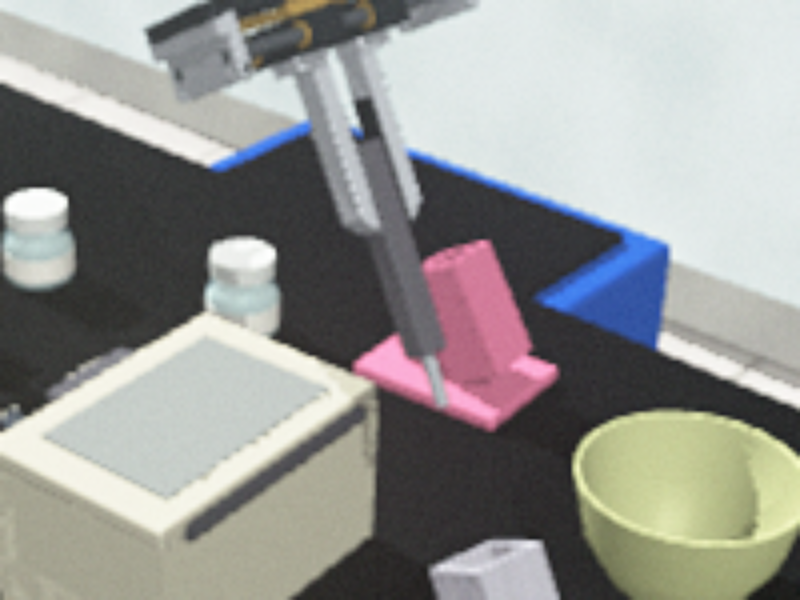

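The pointer is held straight; its tip at (440,400) of the crop matches the predicted position. Carry it over to the button.

Request:
{"name": "step_arm", "arguments": {"steps": [{"jaw": 0,"tx": 0.02,"ty": -0.01,"tz": -0.05,"ax": 0,"ay": 0,"az": 0},{"jaw": 0,"tx": 0.05,"ty": -0.025,"tz": -0.09,"ax": -0.03,"ay": 0,"az": -0.05},{"jaw": 0,"tx": 0.09,"ty": -0.04,"tz": -0.12,"ax": -0.06,"ay": 0,"az": -0.1},{"jaw": 0,"tx": 0.13,"ty": -0.06,"tz": -0.15,"ax": -0.09,"ay": 0,"az": -0.15},{"jaw": 0,"tx": 0.17,"ty": -0.08,"tz": -0.165,"ax": -0.12,"ay": 0,"az": -0.215},{"jaw": 0,"tx": 0.21,"ty": -0.1,"tz": -0.165,"ax": -0.12,"ay": 0,"az": -0.215},{"jaw": 0,"tx": 0.25,"ty": -0.115,"tz": -0.165,"ax": -0.12,"ay": 0,"az": -0.215},{"jaw": 0,"tx": 0.277,"ty": -0.117,"tz": -0.165,"ax": -0.12,"ay": 0,"az": -0.215}]}}

```text
time: 13.9
tool_pos: [0.5303, 0.1683, 0.2582]
ee_rot: [-3.136, 0.525, 1.638]
wrist_force: [-0.1, -0.4, -0.3]
width: 0.0179
```

Request:
{"name": "step_arm", "arguments": {"steps": [{"jaw": 0,"tx": 0,"ty": 0,"tz": 0.015,"ax": 0,"ay": 0,"az": 0},{"jaw": 0,"tx": 0,"ty": 0,"tz": 0.03,"ax": 0,"ay": 0,"az": 0},{"jaw": 0,"tx": 0,"ty": 0,"tz": 0.03,"ax": 0,"ay": 0,"az": 0}]}}

```text
time: 14.2
tool_pos: [0.5299, 0.1521, 0.2287]
ee_rot: [-3.128, 0.528, 1.641]
wrist_force: [-0.5, 0.1, -1.3]
width: 0.0178
```

Run:
```python
from mv import *
o=get_obs();print(o["tool_pos"],o["ee_rot"],o["width"])
P=o["tool_pos"];F,a=frame(93.6);B=np.array([.5327,.0566,.070])
at=-R.from_euler("xyz",o["ee_rot"]).as_matrix()[:,2]
im,d=snapshot("wrist");C=cloud("wrist",d)
print("tip px",proj("wrist",P-.111*at),"B px",proj("wrist",B))
for q in("start_button","heater"):
    for r in silhouettes("wrist",q):
        m=r["pixels"]&(d>0);print(q,round(r["confidence"],2),np.round(r["rect"]),np.median(C[m],0).round(4),C[m].max(0).round(3),C[m].min(0).round(3))
save("w4",im);np.savez("/tmp/w4",im=im,d=d,C=C)
rel(B+(.111)*a,F)
```

```text
[0.52989093 0.15209184 0.22868792] [-3.12798438  0.52780516  1.64119419] 0.01776351232477757
tip px [[315.17703031 239.53613074]] B px [[313.62818955 221.97261242]]
start_button 0.71 [307. 219. 324. 236.] [0.5339 0.0553 0.0756] [0.542 0.062 0.08 ] [0.526 0.048 0.068]
heater 0.81 [205. 138. 431. 371.] [0.532  0.0617 0.0678] [0.645 0.182 0.259] [ 0.406 -0.36  -0.001]
heater 0.58 [540. 124. 640. 210.] [0.7672 0.121  0.0529] [0.869 0.14  0.069] [0.751 0.048 0.001]
shift [-0.002  -0.0043  0.0778] turn [-0.004  0.002  0.003] F [ 0.6 -0.6  0.1]
```

View pics/w4.png

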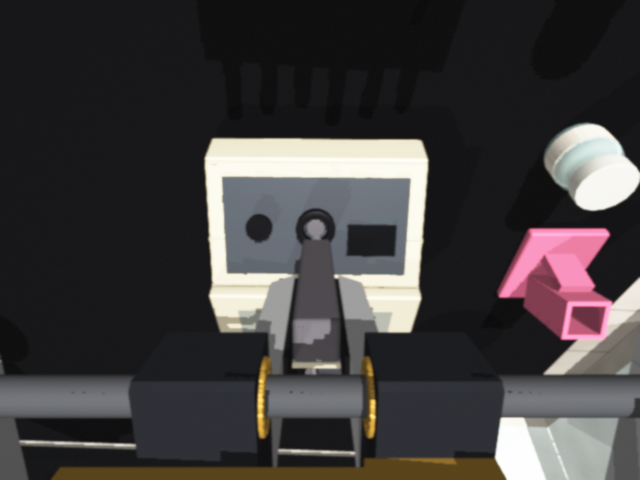

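Run:
```python
from mv import *
W=np.load("/tmp/w4.npz");C=W["C"];im=W["im"]
o=get_obs();P=o["tool_pos"];at=-R.from_euler("xyz",o["ee_rot"]).as_matrix()[:,2]
Rt=R.from_euler("xyz",o["ee_rot"])
for v in range(206,268,3):
    print(v,im[v,316],C[v,316].round(4),"tool",Rt.inv().apply(C[v,316]-P).round(4))
save("w4c",cv2.resize(im[195:275,262:370],(800,592),interpolation=cv2.INTER_CUBIC))
```

```text
206 [103 109 117] [0.534  0.0696 0.0626] tool [ 0.013  -0.0017  0.1887]
209 [37 38 42] [0.534  0.0696 0.0668] tool [ 0.0109 -0.0017  0.1851]
212 [64 62 63] [0.5339 0.0728 0.0746] tool [ 0.0097 -0.0017  0.1768]
215 [39 38 40] [0.5341 0.0705 0.076 ] tool [ 0.0071 -0.0017  0.1767]
218 [49 48 50] [0.5347 0.0598 0.068 ] tool [ 0.0018 -0.0017  0.189 ]
221 [149 142 149] [0.5347 0.0599 0.0721] tool [-0.0002 -0.0017  0.1854]
224 [144 139 145] [0.5348 0.0585 0.0747] tool [-0.0027 -0.0017  0.1839]
227 [142 136 143] [0.535  0.0555 0.0754] tool [-0.0057 -0.0017  0.1848]
230 [141 136 142] [0.5351 0.0539 0.0777] tool [-0.0082 -0.0017  0.1836]
233 [140 136 141] [0.5353 0.0509 0.0785] tool [-0.0112 -0.0017  0.1844]
236 [139 138 140] [0.5325 0.1028 0.1358] tool [ 0.0051 -0.0014  0.1087]
239 [112 111 113] [0.5323 0.107  0.1431] tool [ 0.005  -0.0014  0.1004]
242 [77 74 77] [0.5314 0.1241 0.1631] tool [ 0.0098 -0.0013  0.0745]
245 [77 75 78] [0.5312 0.1281 0.1697] tool [ 0.01   -0.0013  0.0667]
248 [77 73 77] [0.5311 0.1316 0.1756] tool [ 0.01   -0.0013  0.0599]
251 [77 74 77] [0.5309 0.1349 0.1812] tool [ 0.0101 -0.0013  0.0533]
254 [77 73 77] [0.5308 0.1375 0.1861] tool [ 0.0099 -0.0012  0.0478]
257 [78 75 77] [0.5306 0.141  0.1916] tool [ 0.0101 -0.0012  0.0413]
260 [78 75 78] [0.5305 0.1439 0.1965] tool [ 0.0102 -0.0012  0.0356]
263 [77 73 77] [0.5303 0.1465 0.201 ] tool [ 0.0102 -0.0012  0.0304]
266 [77 74 77] [0.5302 0.1494 0.2057] tool [ 0.0104 -0.0012  0.0249]
```

View pics/w4c.png

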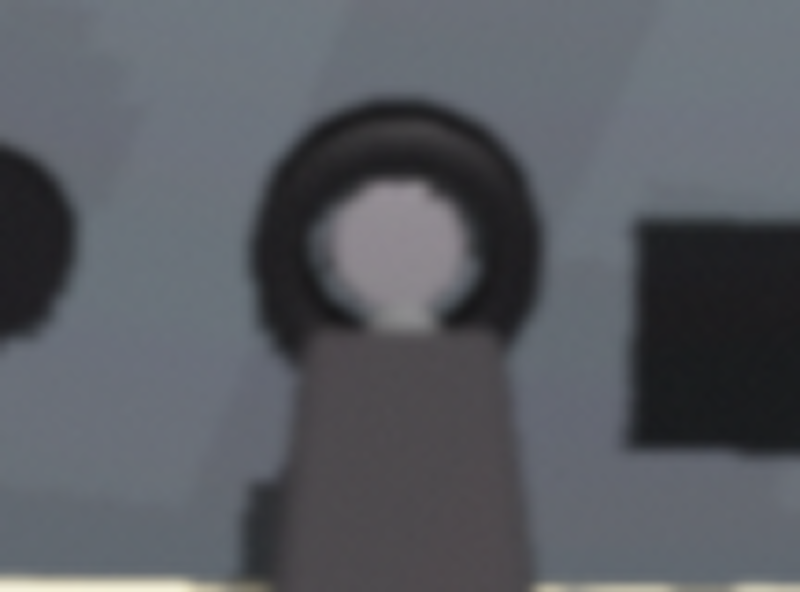

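Run:
```python
from mv import *
from scipy.optimize import least_squares
W=np.load("/tmp/w4.npz");C=W["C"];im=W["im"].astype(int)
o=get_obs();P=o["tool_pos"];Rt=R.from_euler("xyz",o["ee_rot"])
T=Rt.inv().apply(C[200:250,285:350].reshape(-1,3)-P);I=im[200:250,285:350].reshape(-1,3)
dark=(I.max(1)<75)&(abs(T[:,2]-.1767)<.004)&(np.hypot(T[:,0]+.005,T[:,1])<.024)
D=T[dark];print(len(D),D.min(0),D.max(0),np.median(D[:,2]))
f=lambda q:np.clip(np.hypot(D[:,0]-q[0],D[:,1]-q[1])-14.5e-3,-.004,.004)
s=least_squares(f,[-.005,0]);print("rim centre",s.x,np.abs(s.fun).mean())
br=(I.min(1)>125)&(abs(T[:,2]-.184)<.003)&(np.hypot(T[:,0]+.005,T[:,1])<.012);D=T[br];print("face",D.min(0),D.max(0),D.mean(0))
# bar sides in tool y
T2=Rt.inv().apply(C[242:275,280:350].reshape(-1,3)-P);b=(T2[:,2]>.03)&(T2[:,2]<.08)&(abs(T2[:,1])<.03)&(T2[:,0]>.008)
for z0 in(.03,.05,.065):
    k=b&(abs(T2[:,2]-z0)<.008);print("bar y",z0,np.percentile(T2[k,1],[3,97]))
```

```text
576 [-0.01932565 -0.01956765  0.17447551] [0.01137912 0.01452296 0.18056   ] 0.17682890054736145
rim centre [-0.00566489 -0.00271957] 0.0017199556147315372
face [-0.01328805 -0.00896698  0.18194528] [0.00097426 0.00472825 0.18633434] [-0.00624295 -0.00239908  0.18459853]
bar y 0.03 [-0.00975599  0.00687054]
bar y 0.05 [-0.00985089  0.00667623]
bar y 0.065 [-0.0099512   0.00659534]
```

Tip and button are clear in the crop: collar centre is (-6,-3) mm from the tool axis, with the face about 73 mm ahead of the tip. Correct sideways, then advance.

Request:
{"name": "step_arm", "arguments": {"steps": [{"jaw": 0,"tx": -0.006,"ty": -0.001,"tz": 0.015,"ax": 0,"ay": 0,"az": 0},{"jaw": 0,"tx": -0.006,"ty": -0.001,"tz": 0.03,"ax": 0,"ay": 0,"az": 0},{"jaw": 0,"tx": -0.006,"ty": -0.001,"tz": 0.045,"ax": 0,"ay": 0,"az": 0},{"jaw": 0,"tx": -0.006,"ty": -0.001,"tz": 0.055,"ax": 0,"ay": 0,"az": 0},{"jaw": 0,"tx": -0.006,"ty": -0.001,"tz": 0.06,"ax": 0,"ay": 0,"az": 0},{"jaw": 0,"tx": -0.006,"ty": -0.001,"tz": 0.06,"ax": 0,"ay": 0,"az": 0},{"jaw": 0,"tx": -0.006,"ty": -0.001,"tz": 0.06,"ax": 0,"ay": 0,"az": 0}]}}

```text
time: 15.05
tool_pos: [0.5324, 0.1178, 0.1838]
ee_rot: [-3.136, 0.525, 1.637]
wrist_force: [-0.5, -0.0, 0.6]
width: 0.0177
```

Run:
```python
from mv import *
o=get_obs();P=o["tool_pos"];Rt=R.from_euler("xyz",o["ee_rot"])
im,d=snapshot("wrist");C=cloud("wrist",d)
save("w5c",cv2.resize(im[195:275,262:370],(800,592),interpolation=cv2.INTER_CUBIC))
T=Rt.inv().apply(C.reshape(-1,3)-P).reshape(480,640,3)
k=(np.abs(T[...,2]-.1167)<.005)&(np.hypot(T[...,0],T[...,1])<.024)&(im.max(-1)<75)
D=T[k];print(k.sum(),D.min(0),D.max(0),np.median(D[:,2]))
from scipy.optimize import least_squares
print(least_squares(lambda q:np.clip(np.hypot(D[:,0]-q[0],D[:,1]-q[1])-14.5e-3,-.004,.004),[0,0]).x)
```

```text
747 [-0.01357646 -0.01964403  0.1161439 ] [0.01777264 0.01448711 0.12166404] 0.11824213926461455
[ 0.00035058 -0.00248461]
```

View pics/w5c.png

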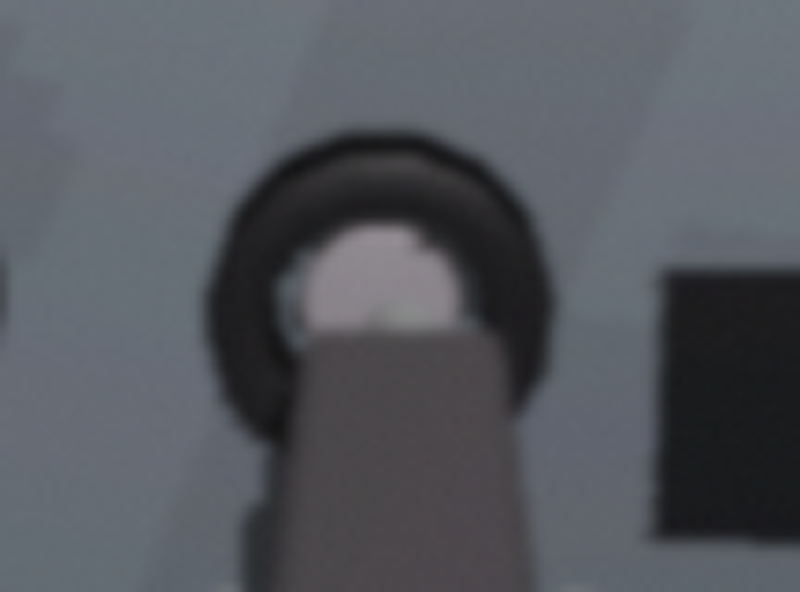

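Tip is on the collar's axis to within about 1 mm. Press.

Request:
{"name": "step_arm", "arguments": {"steps": [{"jaw": 0,"tx": -0.001,"ty": -0.001,"tz": 0.003,"ax": 0,"ay": 0,"az": 0},{"jaw": 0,"tx": -0.001,"ty": -0.001,"tz": 0.006,"ax": 0,"ay": 0,"az": 0},{"jaw": 0,"tx": -0.001,"ty": -0.001,"tz": 0.009,"ax": 0,"ay": 0,"az": 0},{"jaw": 0,"tx": -0.001,"ty": -0.001,"tz": 0.012,"ax": 0,"ay": 0,"az": 0},{"jaw": 0,"tx": -0.001,"ty": -0.001,"tz": 0.014,"ax": 0,"ay": 0,"az": 0},{"jaw": 0,"tx": -0.001,"ty": -0.001,"tz": 0.016,"ax": 0,"ay": 0,"az": 0},{"jaw": 0,"tx": -0.001,"ty": -0.001,"tz": 0.017,"ax": 0,"ay": 0,"az": 0},{"jaw": 0,"tx": -0.001,"ty": -0.001,"tz": 0.017,"ax": 0,"ay": 0,"az": 0}]}}

```text
time: 15.9
tool_pos: [0.5321, 0.1086, 0.1701]
ee_rot: [-3.137, 0.525, 1.637]
wrist_force: [-0.4, -0.1, 1.2]
width: 0.0178
```

Request:
{"name": "step_arm", "arguments": {"steps": [{"jaw": 0,"tx": 0,"ty": 0,"tz": 0.001,"ax": 0,"ay": 0,"az": 0},{"jaw": 0,"tx": 0,"ty": 0,"tz": 0.002,"ax": 0,"ay": 0,"az": 0},{"jaw": 0,"tx": 0,"ty": 0,"tz": 0.003,"ax": 0,"ay": 0,"az": 0},{"jaw": 0,"tx": 0,"ty": 0,"tz": 0.004,"ax": 0,"ay": 0,"az": 0},{"jaw": 0,"tx": 0,"ty": 0,"tz": 0.005,"ax": 0,"ay": 0,"az": 0},{"jaw": 0,"tx": 0,"ty": 0,"tz": 0.005,"ax": 0,"ay": 0,"az": 0}]}}

```text
time: 16.5
tool_pos: [0.5322, 0.1066, 0.1667]
ee_rot: [-3.138, 0.524, 1.636]
wrist_force: [-2.1, 2.9, 7.2]
width: 0.0177
```

Request:
{"name": "step_arm", "arguments": {"steps": [{"jaw": 0,"tx": 0,"ty": 0,"tz": 0.003,"ax": 0,"ay": 0,"az": 0},{"jaw": 0,"tx": 0,"ty": 0,"tz": 0.004,"ax": 0,"ay": 0,"az": 0},{"jaw": 0,"tx": 0,"ty": 0,"tz": 0.005,"ax": 0,"ay": 0,"az": 0},{"jaw": 0,"tx": 0,"ty": 0,"tz": 0.005,"ax": 0,"ay": 0,"az": 0}]}}

```text
time: 16.9
tool_pos: [0.5321, 0.1061, 0.1666]
ee_rot: [3.141, 0.521, 1.634]
wrist_force: [-5.5, 9.6, 17.0]
width: 0.018
```

Hard stop at about 20 N and 13 mm past the rim (8 + 5): the button is fully in. Withdraw.

Request:
{"name": "step_arm", "arguments": {"steps": [{"jaw": 0,"tx": 0,"ty": 0,"tz": -0.01,"ax": 0,"ay": 0,"az": 0},{"jaw": 0,"tx": 0,"ty": 0,"tz": -0.025,"ax": 0,"ay": 0,"az": 0},{"jaw": 0,"tx": 0,"ty": 0,"tz": -0.045,"ax": 0,"ay": 0,"az": 0},{"jaw": 0,"tx": 0,"ty": 0,"tz": -0.075,"ax": 0,"ay": 0,"az": 0},{"jaw": 0,"tx": 0,"ty": 0,"tz": -0.11,"ax": 0,"ay": 0,"az": 0},{"jaw": 0,"tx": 0,"ty": 0,"tz": -0.14,"ax": 0,"ay": 0,"az": 0},{"jaw": 0,"tx": 0,"ty": 0,"tz": -0.14,"ax": 0,"ay": 0,"az": 0}]}}

```text
time: 17.6
tool_pos: [0.5292, 0.1775, 0.292]
ee_rot: [3.133, 0.518, 1.631]
wrist_force: [-0.1, 0.5, -0.9]
width: 0.0178
```

Run:
```python
from mv import *
G=np.array([.576,-.2463,.1183]);F=R.from_euler("xyz",[3.134,.524,1.383]).as_matrix();a=-F[:,2]
rel(G+.16*a-.005*F[:,0],F)
o=get_obs();P=o["tool_pos"];Rt=R.from_euler("xyz",o["ee_rot"])
im,d=snapshot("wrist");T=Rt.inv().apply(cloud("wrist",d).reshape(-1,3)-P)
for z0 in(.03,.055,.095,.105,.11,.115):
    k=(abs(T[:,2]-z0)<.004)&(abs(T[:,1])<.02)&(T[:,0]>-.01)&(T[:,0]<.02);print(z0,k.sum(),T[k].min(0).round(4) if k.any() else"",T[k].max(0).round(4) if k.any() else "")
```

```text
shift [-0.2898  0.0368  0.203 ] turn [ 0.125 -0.008  0.215] F [-0.1  0.5 -0.9]
0.03 151 [ 0.0084 -0.0101  0.026 ] [0.0105 0.0075 0.034 ]
0.055 111 [ 0.0077 -0.0103  0.051 ] [0.0104 0.0072 0.0589]
0.095 0  
0.105 22 [ 0.0027 -0.0041  0.1016] [0.005  0.0017 0.1088]
0.11 20 [ 0.0026 -0.0049  0.1072] [0.005  0.0017 0.1129]
0.115 7 [ 0.0028 -0.0049  0.1112] [0.0041 0.0017 0.1129]
```

Request:
{"name": "step_arm", "arguments": {"steps": [{"jaw": 0,"tx": -0.045,"ty": 0.005,"tz": 0.01,"ax": 0.03,"ay": 0,"az": 0.05},{"jaw": 0,"tx": -0.085,"ty": 0.01,"tz": 0.035,"ax": 0.06,"ay": 0,"az": 0.1},{"jaw": 0,"tx": -0.125,"ty": 0.015,"tz": 0.06,"ax": 0.09,"ay": -0.004,"az": 0.15},{"jaw": 0,"tx": -0.165,"ty": 0.02,"tz": 0.085,"ax": 0.125,"ay": -0.008,"az": 0.215},{"jaw": 0,"tx": -0.205,"ty": 0.026,"tz": 0.11,"ax": 0.125,"ay": -0.008,"az": 0.215},{"jaw": 0,"tx": -0.245,"ty": 0.032,"tz": 0.135,"ax": 0.125,"ay": -0.008,"az": 0.215},{"jaw": 0,"tx": -0.285,"ty": 0.037,"tz": 0.16,"ax": 0.125,"ay": -0.008,"az": 0.215},{"jaw": 0,"tx": -0.29,"ty": 0.037,"tz": 0.2,"ax": 0.125,"ay": -0.008,"az": 0.215}]}}

```text
time: 18.45
tool_pos: [0.5888, -0.1767, 0.2619]
ee_rot: [3.131, 0.529, 1.376]
wrist_force: [0.4, 0.2, -0.4]
width: 0.0179
```

Run:
```python
from mv import *
G=np.array([.576,-.2463,.1183]);F=R.from_euler("xyz",[3.134,.524,1.383]).as_matrix();a=-F[:,2]
print(get_obs()["tool_pos"])
rel(G+.13*a-.004*F[:,0],F);rel(G-.004*F[:,0],F)
```

```text
[ 0.58877634 -0.17665919  0.26185782]
shift [ 0.0067 -0.0008  0.0297] turn [ 0.     0.005 -0.006] F [ 0.4  0.2 -0.4]
shift [ 0.0073 -0.0008  0.1597] turn [ 0.     0.005 -0.006] F [ 0.4  0.2 -0.4]
```

Request:
{"name": "step_arm", "arguments": {"steps": [{"jaw": 0,"tx": 0.007,"ty": -0.001,"tz": 0.01,"ax": 0,"ay": 0.005,"az": -0.006},{"jaw": 0,"tx": 0.007,"ty": -0.001,"tz": 0.03,"ax": 0,"ay": 0.005,"az": -0.006},{"jaw": 0,"tx": 0.007,"ty": -0.001,"tz": 0.045,"ax": 0,"ay": 0.005,"az": -0.006},{"jaw": 0,"tx": 0.007,"ty": -0.001,"tz": 0.055,"ax": 0,"ay": 0.005,"az": -0.006},{"jaw": 0,"tx": 0.007,"ty": -0.001,"tz": 0.06,"ax": 0,"ay": 0.005,"az": -0.006},{"jaw": 0,"tx": 0.007,"ty": -0.001,"tz": 0.06,"ax": 0,"ay": 0.005,"az": -0.006}]}}

```text
time: 19.05
tool_pos: [0.5836, -0.2, 0.2059]
ee_rot: [3.135, 0.524, 1.384]
wrist_force: [-0.5, -0.1, -1.1]
width: 0.0181
```

Run:
```python
from mv import *
G=np.array([.576,-.2463,.1183]);F=R.from_euler("xyz",[3.134,.524,1.383]).as_matrix();a=-F[:,2]
o=get_obs();P=o["tool_pos"];Rt=R.from_euler("xyz",o["ee_rot"]);print(P)
im,d=snapshot("wrist");C=cloud("wrist",d);save("w6c",cv2.resize(im[190:320,232:408],(800,591),interpolation=cv2.INTER_CUBIC))
rel(G-.004*F[:,0],F)
```

```text
[ 0.58355425 -0.20001443  0.20591702]
shift [-0.0005  0.      0.1001] turn [ 0.001 -0.     0.001] F [-0.1 -0.6 -0.4]
```

View pics/w6c.png

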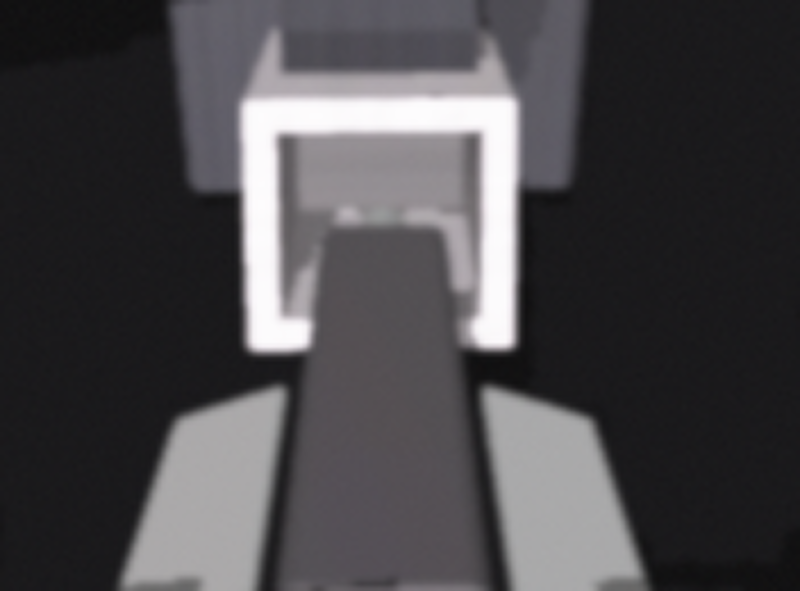

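Bar is centred on the cup's mouth (crop 380,215). Insert by 98 mm.

Request:
{"name": "step_arm", "arguments": {"steps": [{"jaw": 0,"tx": 0,"ty": 0,"tz": 0.015,"ax": 0,"ay": 0,"az": 0},{"jaw": 0,"tx": 0,"ty": 0,"tz": 0.035,"ax": 0,"ay": 0,"az": 0},{"jaw": 0,"tx": 0,"ty": 0,"tz": 0.055,"ax": 0,"ay": 0,"az": 0},{"jaw": 0,"tx": 0,"ty": 0,"tz": 0.07,"ax": 0,"ay": 0,"az": 0},{"jaw": 0,"tx": 0,"ty": 0,"tz": 0.082,"ax": 0,"ay": 0,"az": 0},{"jaw": 0,"tx": 0.001,"ty": 0,"tz": 0.091,"ax": 0,"ay": 0,"az": 0},{"jaw": 0,"tx": 0.002,"ty": 0,"tz": 0.097,"ax": 0,"ay": 0,"az": 0},{"jaw": 0,"tx": 0.003,"ty": 0,"tz": 0.098,"ax": 0,"ay": 0,"az": 0}]}}

```text
time: 19.9
tool_pos: [0.5758, -0.2458, 0.1198]
ee_rot: [3.135, 0.523, 1.384]
wrist_force: [0.5, 0.3, -0.4]
width: 0.018
```

Run:
```python
from mv import *
G=np.array([.576,-.2463,.1183]);F=R.from_euler("xyz",[3.134,.524,1.383]).as_matrix()
rel(G,F)
```

```text
shift [0.0003 0.0002 0.0015] turn [-0.    -0.001  0.001] F [ 0.5  0.3 -0.4]
```

Within 1.5 mm of the original seat. Lower the rest of the way, then release.

Request:
{"name": "step_arm", "arguments": {"steps": [{"jaw": 0,"tx": 0,"ty": 0,"tz": 0.001,"ax": 0,"ay": 0,"az": 0},{"jaw": 0,"tx": 0,"ty": 0,"tz": 0.001,"ax": 0,"ay": 0,"az": 0},{"jaw": 0.3,"tx": 0,"ty": 0,"tz": 0.001,"ax": 0,"ay": 0,"az": 0},{"jaw": 0.6,"tx": 0,"ty": 0,"tz": 0.001,"ax": 0,"ay": 0,"az": 0},{"jaw": 0.6,"tx": 0,"ty": 0,"tz": 0.001,"ax": 0,"ay": 0,"az": 0},{"jaw": 0.6,"tx": 0,"ty": 0,"tz": 0.001,"ax": 0,"ay": 0,"az": 0},{"jaw": 0.6,"tx": 0,"ty": 0,"tz": 0.001,"ax": 0,"ay": 0,"az": 0},{"jaw": 0.6,"tx": 0,"ty": 0,"tz": 0.001,"ax": 0,"ay": 0,"az": 0}]}}

```text
time: 20.7
tool_pos: [0.5758, -0.2463, 0.1189]
ee_rot: [3.135, 0.523, 1.384]
wrist_force: [0.7, 0.0, -0.3]
width: 0.056
```

Request:
{"name": "step_arm", "arguments": {"steps": [{"jaw": 0.6,"tx": 0,"ty": 0,"tz": -0.02,"ax": 0,"ay": 0,"az": 0},{"jaw": 0.6,"tx": 0,"ty": 0,"tz": -0.05,"ax": 0,"ay": 0,"az": 0},{"jaw": 0.6,"tx": 0,"ty": 0,"tz": -0.09,"ax": 0,"ay": 0,"az": 0},{"jaw": 0.6,"tx": 0,"ty": 0,"tz": -0.13,"ax": 0,"ay": 0,"az": 0},{"jaw": 0.6,"tx": 0,"ty": 0,"tz": -0.17,"ax": 0,"ay": 0,"az": 0},{"jaw": 0.6,"tx": 0,"ty": 0,"tz": -0.17,"ax": 0,"ay": 0,"az": 0},{"jaw": 0.6,"tx": 0,"ty": 0,"tz": -0.17,"ax": 0,"ay": 0,"az": 0},{"jaw": 0.6,"tx": 0,"ty": 0,"tz": -0.17,"ax": 0,"ay": 0,"az": 0}]}}

```text
time: 21.5
tool_pos: [0.5897, -0.1629, 0.2641]
ee_rot: [3.138, 0.524, 1.385]
wrist_force: [0.2, 0.5, -0.3]
width: 0.0565
```

Run:
```python
from fit import *
o=get_obs();print(o["tool_pos"],o["width"])
E=np.array([.5765,-.226,.152])
im,d=snapshot("wrist");C=cloud("wrist",d);save("w7",im)
for r in silhouettes("wrist","pointer"):
    m=r["pixels"]&(d>0);Q=C[m];print(round(r["confidence"],2),np.round(r["rect"]),np.median(Q,0).round(3),Q.max(0).round(3))
S=np.load("/tmp/side.npz")
im,d=snapshot("side");CS=cloud("side",d);save("s7",cv2.resize(im[180:480,180:500],(640,600)))
L=CS[215:262,265:360].reshape(-1,3);L=L[(L[:,2]>.09)&(L[:,2]<.14)];n,c,b=rans(L);print("lid plane side",n,c,b.mean())
T=np.load("/tmp/top.npz")
it,dt=snapshot("top");CT=cloud("top",dt);L=CT[235:300,300:355].reshape(-1,3);L=L[(L[:,2]>.09)&(L[:,2]<.16)];n,c,b=rans(L);print("lid plane top",n,c,b.mean())
for nm,r in (("jars",(165,215,170,280)),("rack",(225,325,165,210)),("basket",(165,235,390,460)),("red",(300,365,390,430)),("small",(255,305,470,492)),("pinkbase",(320,380,460,530))):
    a,b_,c_,d_=r;print(nm,np.abs(T["im"][a:b_,c_:d_].astype(int)-it[a:b_,c_:d_]).mean().round(1))
```

```text
[ 0.58967379 -0.16287483  0.26412683] 0.05651772663205539
0.79 [139. 153. 227. 236.] [ 0.421 -0.262  0.016] [ 0.472 -0.229  0.019]
0.56 [288. 269. 359. 293.] [ 0.55  -0.456  0.01 ] [ 0.596 -0.448  0.013]
lid plane side [0.0051232  0.00598752 0.99996895] [ 0.55739476 -0.06217893  0.11775472] 0.9025735294117647
lid plane top [-0.01084002 -0.01944077  0.99975224] [ 0.51483352 -0.08555839  0.11600475] 0.6429184549356223
jars 23.5
rack 2.3
basket 2.5
red 4.1
small 4.2
pinkbase 2.6
```

View pics/s7.png

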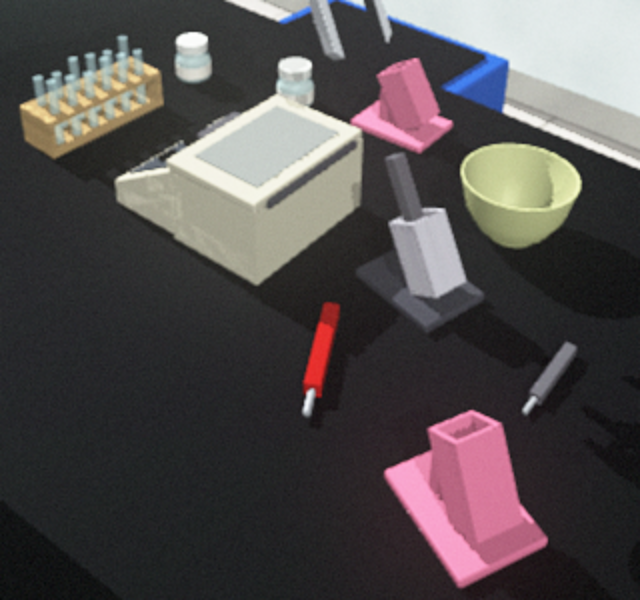

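```bash
python3 -c "
from bench import *
print(get_obs()['time'],close_job())"
```

```text
the job is handed in; nothing more can be done
21.7 None
```

The job is done and was handed in at 21.7 s of robot time.

- **Lid:** I pushed it down slowly with closed fingers until it stopped against about 19 N. Afterwards the depth images showed it level, with its top at 115–118 mm.
- **Button:** I took the grey pointer from the dark and aluminium stand. I pressed the start button about 13 mm past the collar's rim (8 mm recess plus 5 mm travel), to a hard stop at about 20 N. The pointer did not slip in the grip.
- **Pointer:** I put it back in its cup, tip down, within about 1 mm of its original seat, then released it and backed clear. In the last side picture it stands as it did at the start.

**Last checks that fell short:**
- The wrist camera's detector did not report the pointer after its return, so that rests on the side picture and the arm position at release.
- The top picture changed around the jars (mean difference 23.5, against 2–4 for the other bystanders). I put this down to the arm and its shadow in view. The one jar visible in both side pictures has not moved; the other was hidden by the open lid at first and was not checked separately.
- The first side-camera estimate of the hinge was about 8 mm off the wrist camera's. I used the wrist camera's value, and the contact heights agreed with it.

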